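# Wedge up the draining tray

### The job

The draining tray has to slope towards the sink: first move the pepper mill that stands in front of the tray well out of the way and stand it upright elsewhere on the worktop, then push the larger of the two loose wooden wedges, thin end first, straight through the notch under the tray's free edge until the tray is up against its stop and the wedge is jammed tight. Let go of it there, lying flat on the worktop, and leave everything else, including the glass and the cup on the tray, standing where it is.

Things in the scene. Friction and masses are not known exactly. Their poses are not given: they have to be found in the camera images.
- notch (a point): fixed point on the worktop (z = 0) in the middle of the notch under the free edge of the white draining tray. x is level and points in under the tray towards its hinge (the push direction), square to the free edge; y runs along the edge, z up. The notch is 64 mm wide; beside it an apron hangs almost to the worktop. Behind it the space under the tray is open to the hinge.
- tray_edge (a point): underside of the tray's free edge above the notch, 11 mm above the worktop with the tray flat, about 25 mm at its stop. The white tray is 195 mm deep (edge to hinge), 260 mm wide, its rim 30 mm high; it is hinged along its rear edge on a grey rail fixed to the worktop.
- tray (a joint): tilt of the draining tray about its rear hinge: 0 lying flat, 0.07 rad with the free edge raised about 14 mm and stopped by the rail's lip. It falls back by its weight (about 3 to 4 N at the free edge with the glass and cup).
- wedge_big_center (a point): the larger wooden wedge, loose: 150 mm long, 40 mm wide, 40 mm high at the blunt heel, falling evenly to 4 mm at the thin end (slope 0.24). This point is at mid-length, 11 mm above its underside; x points to the thin end, y across, z up. It touches the flat tray's edge when about 30 mm in and jams about 85 mm in; push it on with 15 to 20 N to jam it tight.
- wedge_small_center (a point): the smaller wooden wedge, loose, too thin for the job, to be left alone: 100 mm long, 30 mm wide, 16 mm high at the heel, 3 mm at the thin end; this point is mid-length, 5 mm above its underside; x points to the thin end.
- pepper_mill_center (a point): dark wooden pepper mill with a small metal knob on top, standing upright on the worktop 50 to 80 mm in front of the notch, in the way of the wedge: 135 mm high, 58 mm across, round; its waist at about 90 mm up can be gripped. Z is up; its origin is its centre, half-way up.
- spice_a_center (a point): glass spice jar with a dark cap, 41 mm across, 105 mm high, standing on the worktop in front of the tray at one side of the wedge's way. Z is up; its origin is its centre, half-way up.
- mustard_jar_center (a point): jar with a red lid, 56 mm across, 85 mm high, in front of the tray at the other side of the wedge's way. Z is up; its origin is its centre, half-way up.
- glass_short_center (a point): drinking glass standing upside down on the tray near the hinge, 84 mm across, 89 mm high. Z is up; its origin is its centre, half-way up.
- espresso_cup_center (a point): striped espresso cup standing on the tray near the hinge, 65 mm across, 88 mm over the handle, 50 mm high. Z is up; the point is the centre of the bowl, half-way up.
- kitchen_timer_center (a point): round white and grey kitchen timer on the worktop, 59 mm across, 46 mm high. Z is up; its origin is its centre, half-way up.
- garlic_center (a point): garlic bulb on the worktop, 55 mm across and high. Z is up; its origin is its centre, half-way up.
- tea_tin_center (a point): green tin box on the worktop, 70 x 98 mm, 50 mm high. Z is up; its origin is its centre, half-way up.
- spice_b_center (a point): second glass spice jar with a dark cap, alone at the right of the worktop, 41 mm across, 105 mm high. Z is up; its origin is its centre, half-way up.
- wedge_big: the same larger wedge; origin at the middle of its underside, axes as above
- pepper_mill: the same pepper mill; origin at the middle of its foot, z up
There are look-alikes about, which are no part of the job. What is shaped like the pepper_mill but blue is not meant.

How it is judged:
By the outcome, as a careful person would: the job done as asked, in the order asked, and still so for the second after the job is handed in, with the robot touching nothing.
It also fails if it takes over 64 s, if anything falls off the work surface, if the arm or the gripper's body presses on something with over 40 N, if the wrist force passes 120 N, or if a joint passes its speed limit or range.

### The arm

A 6-joint arm with a two-finger parallel gripper is mounted at the origin on a cart in front of the work surface, level with it; the furniture and walls round the work are solid. World frame = base frame: x ahead of the robot, y to its left, z up, the work surface at z = 0. Lengths are in m, angles in rad, forces in N, time in s.
With the tool pointing down it reaches from about 0.375 to 0.975 m from the base axis. Payload 3.8 kg.
Tool frame: the origin (TCP) lies on the centre line of the jaws, within the pads' length; the fingertips stand 14 mm ahead of it and the grasp point (between the pads) lies 5 mm behind it; z points along the fingers, y is the line along which they close (so a half turn about z gives the same grasp; the last joint's range is limited). The gripper opens to 85 mm and grips with 20 to 120 N. Pads are 22 mm wide; open, the fingers measure 114 mm over their backs; the gripper's body (76 mm by 85 mm) begins 54 mm behind the grasp point. The pads swing forward as they close: fully open they stand 13 mm farther back than shut.
Start: joints at [1.226, 0.264, 1.604, -0, 1.274, -0.037], TCP at [0.204, 0.643, 0.245] pointing down, gripper open.
Joint ranges: [-2.63, 2.63], [-0.94, 2.18], [0.31, 2.57], [-1.31, 4.45], [0, 2.66], [-2.55, 2.55]. Speed limits (rad/s): [2.57, 2.57, 3.14, 3.14, 3.14, 3.14].

### API

Orientations are given as a rotation vector (axis times angle).
In Python, from workcell import bot, eyes, spot_in gives the robot as it stands.
- The arm moves only by the tool carry_out, never from a script. Its argument "series" is text: rows parted by semicolons, each of 4 numbers parted by spaces: the shift along the world's x, y, z in m, then the turn about the world's z in degrees. In form: tx ty tz roll; .... A call has 1 to 20 rows; each row shifts and turns the commanded pose from where the row before left it; what a row does not reach is not made up. A row lasts 1/8 s, in which the tool goes at most 62.5 mm and 10.7 degrees, less where a joint would pass 70% of its speed; a pose out of reach is approached as far as the arm can. A call is refused whole if a number of a shift passes 0.0625 or a number of a turn 10.7, either way. A call with a gripper value outside its range is refused whole. "jaw" is the gripper command: -1 is shut, 1 is fully open, values between are in proportion, set as the call begins (left out, the last holds). The fingers move at their own pace and stop on an object; "grip_force" is the grip in N (left out, the last holds). Time passes only in rows, so rows that do not move let the fingers close. It gives the time, the measured TCP pose, the force, the opening and the grip force at its end, in the units of the state.
- bot.read_state(): the state, without advancing time (a new reading comes with each control period).
- eyes.read_camera(name): name is "side" or "top"; returns (picture, depth): 384x512x3 uint8, blue, green, red; 384x512 float32, m along the optical axis (not along the pixel's ray), 0 where there is no reading.
- eyes.get_calibration(name): a dict with "K" (3x3 intrinsics, pixels), "position" and "rotation" of the camera in the world. Camera axes: x right, y down, z forward; pixel columns grow to the right and rows downward; lengths in m; the calibration is good to about 2 mm. A picture is of the moment at which its call begins. get_calibration takes no time and is no camera call.
- bot.finish_job(): hands the job in; it is judged then, once.
Trained networks look in the newest picture that a camera, given by its name, has taken for a name from the list of things; names that differ only in an ending like _2 or _b are one class to them, and where a whole thing is asked for, a point or a joint stands for the part that bears it (a point fixed in the world has none). Each returns a list of dicts, best first, with "score" (0 to 1); they miss things now and then, are a little off and sometimes report something else, mostly with a low value. They report only what shows in the picture. A call takes as long as a camera call. They do not tell look-alikes from the thing itself.
- spot_in(camera, target): "rect" ([centre column, centre row, width, height] in pixels, round what is visible of it).
The state is a dict: "time": time; "q": joint angles; "joint_vel": joint speeds; "joint_torque": joint torques, N m; "tool_pos": TCP position; "tcp_rot": TCP orientation; "wrist_force": force on the tool from outside, world axes, zero at the start; "torque": the same for the moment, N m; "width": opening from 0.0 (shut) to 1.0 (fully open); "grip_force": force on a finger pad.
Only numpy, scipy, OpenCV 4.12 (cv2) and the standard library are available. Lean on these libraries where they do the work, as an engineer would, in place of code of your own. Each camera call takes 0.05 s, during which the arm holds its last target. There are 200 camera calls.

## Working session

There is one attempt and no reset: what is moved stays moved. The work goes in short steps, Python scripts to look and compute and a tool call to move; the robot and the scene stay as the last step left them, time stands still between calls to the robot, and variables do not carry over. Pictures are saved under pics/ and viewed, at most 10 in all, crops included, and the job is handed in when it is done.

Besides the shell and the picture viewer there is one more tool, called by a JSON object that holds its "op" and its "data". carry_out: Moves the arm, as the interface text tells. Its arguments: {"type":"object","properties":{"series":{"type":"string"},"jaw":{"type":"number"},"grip_force":{"type":"number"}},"required":["series"]}

```bash
mkdir -p pics; cat > h.py <<'E'
import numpy as np, cv2
from workcell import bot, eyes, spot_in
def cloud(name):
    im,d=eyes.read_camera(name); c=eyes.get_calibration(name)
    K=np.array(c["K"]);R=np.array(c["rotation"]);p=np.array(c["position"])
    v,u=np.indices(d.shape)
    P=np.stack([(u-K[0,2])/K[0,0]*d,(v-K[1,2])/K[1,1]*d,d],-1)@R.T+p
    P[d==0]=np.nan
    return im,d,P
E
python3 - <<'E'
from h import *
for n in("top","side"):
    im,d,P=cloud(n); np.savez(f"{n}.npz",im=im,P=P)
    cv2.imwrite(f"pics/{n}0.png",cv2.resize(im,(800,600)))
    c=eyes.get_calibration(n);print(n,np.round(c["position"],3),np.round(c["rotation"],2).tolist())
    for t in["notch","wedge_big","wedge_small_center","pepper_mill","spice_a_center","mustard_jar_center","tray","kitchen_timer_center","garlic_center","tea_tin_center","glass_short_center"]:
        for r in spot_in(n,t)[:4]:
            q=np.round(r["rect"]).astype(int); x=P[min(max(q[1],0),383),min(max(q[0],0),511)]
            print(t,round(r["score"],2),q,np.round(x,3))
print(bot.read_state())
E
```

```text
Traceback (most recent call last):
  File "h.py", line 7, in cloud
    P=np.stack([(u-K[0,2])/K[0,0]*d,(v-K[1,2])/K[1,1]*d,d],-1)@R.T+p
      ~~~~~~~~~~~~~~~~~~~~~~~~~~~~~~~~~~~~~~~~~~~~~~~~~~~~~~~~~~~~^~
ValueError: operands could not be broadcast together with shapes (384,512) (3,)
```

```bash
sed -i 's/^import numpy as np, cv2/&\nfrom scipy.spatial.transform import Rotation/; s/R=np.array(c\["rotation"\])/R=Rotation.from_rotvec(c["rotation"]).as_matrix()/' h.py
python3 - <<'E'
from h import *
for n in("top","side"):
    im,d,P=cloud(n); np.savez(f"{n}.npz",im=im,P=P)
    cv2.imwrite(f"pics/{n}0.png",cv2.resize(im,(800,600)))
    c=eyes.get_calibration(n);print(n,np.round(c["position"],3),np.round(c["rotation"],2).tolist())
    for t in["notch","wedge_big","wedge_small_center","pepper_mill","spice_a_center","mustard_jar_center","tray","kitchen_timer_center","garlic_center","tea_tin_center","glass_short_center"]:
        for r in spot_in(n,t)[:4]:
            q=np.round(r["rect"]).astype(int); x=P[min(max(q[1],0),383),min(max(q[0],0),511)]
            print(t,round(r["score"],2),q,np.round(x,3))
print(bot.read_state())
E
```

```text
top [-0.316 -0.449  1.295] [-2.16, 1.3, -0.46]
notch 0.7 [164 212  26  30] [0.333 0.214 0.094]
notch 0.59 [162 209  86  78] [0.331 0.218 0.109]
notch 0.29 [275 154  30  26] [0.742 0.04  0.052]
wedge_small_center 0.66 [328 263  30  17] [ 0.452 -0.286  0.009]
pepper_mill 0.83 [282 177  16  33] [ 0.633 -0.039  0.086]
pepper_mill 0.8 [212 179  18  37] [0.53  0.165 0.071]
pepper_mill 0.41 [316 189  10  19] [ 0.668 -0.148  0.049]
spice_a_center 0.74 [225 207  14  27] [0.446 0.067 0.077]
spice_a_center 0.42 [213 179  19  35] [0.529 0.16  0.074]
mustard_jar_center 0.62 [199 155  16  22] [0.605 0.262 0.066]
tray 0.76 [171 202  76  79] [0.364 0.207 0.112]
kitchen_timer_center 0.67 [314 189  16  17] [ 0.669 -0.141  0.043]
garlic_center 0.64 [361 203  17  14] [ 0.69  -0.298  0.039]
tea_tin_center 0.57 [278 154  30  23] [0.747 0.03  0.053]
glass_short_center 0.94 [164 211  25  35] [0.336 0.216 0.095]
glass_short_center 0.57 [199 157  17  24] [0.604 0.263 0.057]
side [-0.16  -0.566  0.894] [-2.08, 1.01, -0.45]
notch 0.69 [229 207  11  31] [0.447 0.061 0.081]
wedge_big 0.86 [283 230  25  34] [ 0.51
[... 717 characters left out ...]
] [ 0.508 -0.115  0.029]
{'time': 1.25, 'q': array([ 1.22610879e+00,  2.63916523e-01,  1.60396821e+00,  2.12067859e-06,
        1.27372556e+00, -3.69190921e-02]), 'joint_vel': array([-0.00089816,  0.00059115,  0.00020958,  0.0004973 , -0.00071897,
        0.00184853]), 'joint_torque': array([-1.05743504e-03, -5.15093386e+01, -3.67706358e+01, -1.47056467e-04,
        1.09769622e-03, -9.90370495e-06]), 'tool_pos': array([0.20449372, 0.64328091, 0.24528577]), 'tcp_rot': array([-4.81535929e-01, -3.10446357e+00,  2.65942220e-05]), 'wrist_force': array([-0.07599867,  0.76030034, -0.40080215]), 'torque': array([ 0.03666208, -0.00011223, -0.01301907]), 'grip_force': 0.0, 'width': 0.9985472342151128}
```

View pics/top0.png

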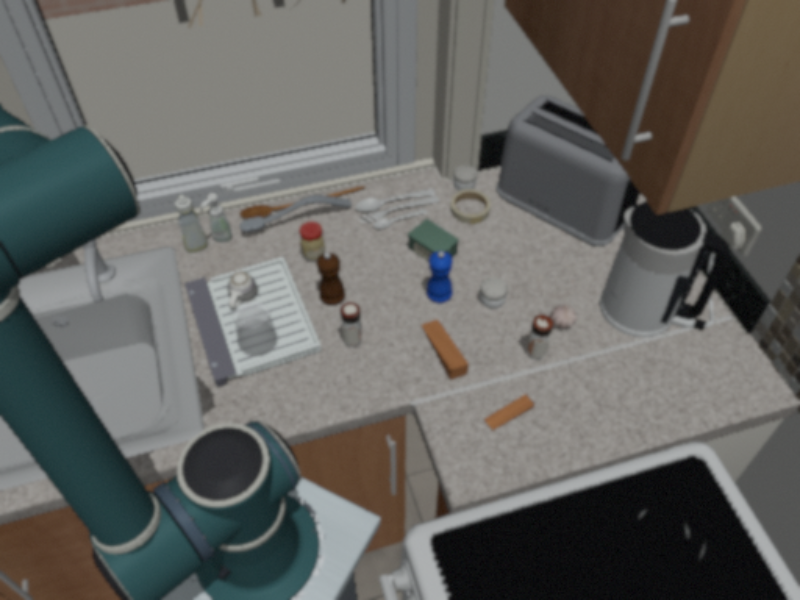

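View pics/side0.png

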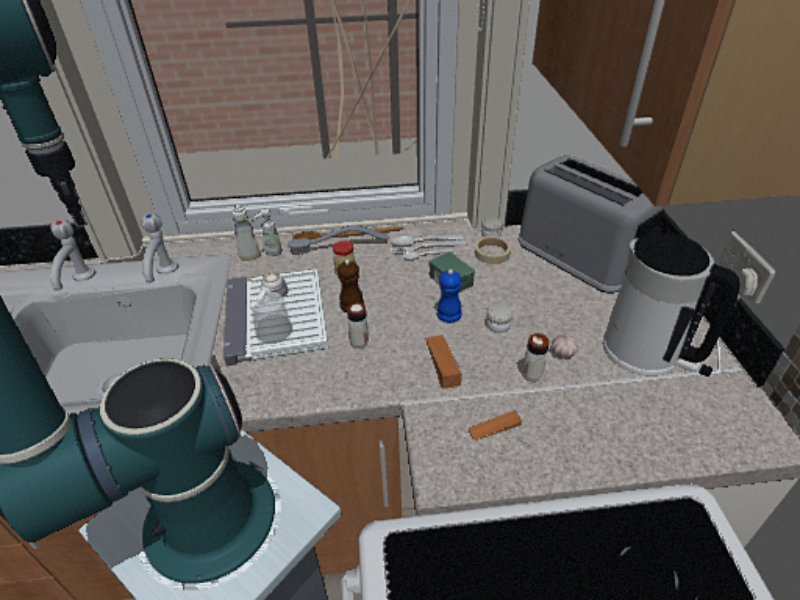

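```bash
python3 - <<'E'
from h import *
im=np.load("side.npz")["im"]
crop=np.hstack([cv2.resize(im[150:250,195:260],(390,600),interpolation=2),cv2.resize(im[150:250,255:320],(390,600),interpolation=2)])
cv2.imwrite("pics/crop1.png",crop)
O=np.zeros((550,800,3),np.uint8)  # row: x 0.80->0.25 ; col: y 0.45->-0.35
for n in("top","side"):
    z=np.load(n+".npz");P=z["P"].reshape(-1,3);C=z["im"].reshape(-1,3)
    ok=np.isfinite(P[:,0])&(P[:,2]<0.2)&(P[:,2]>-0.02)
    P,C=P[ok],C[ok]
    o=np.argsort(P[:,2])
    for p,c in zip(P[o],C[o]):
        r=int((0.8-p[0])*1000);q=int((0.45-p[1])*1000)
        if 0<=r<550 and 0<=q<800: cv2.circle(O,(q,r),1,c.tolist(),-1)
for i in range(0,800,100):
    cv2.line(O,(i+50,0),(i+50,550),(0,255,255),1)
    if i<550: cv2.line(O,(0,i),(800,i),(0,255,255),1)
cv2.imwrite("pics/ortho.png",O)
E
```

```text
(no output)
```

View pics/crop1.png

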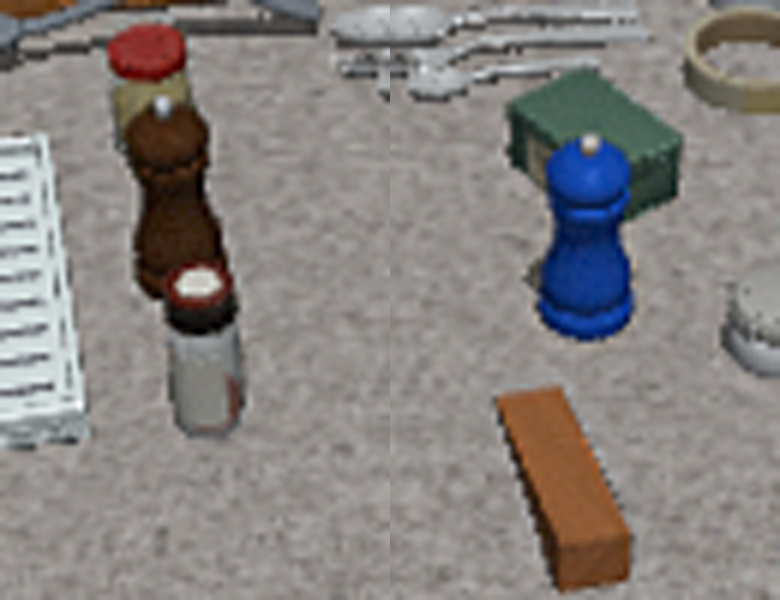

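View pics/ortho.png

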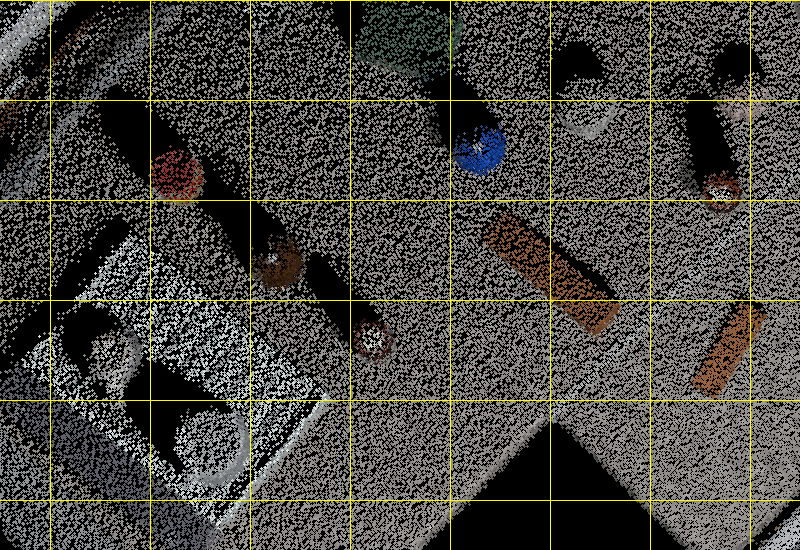

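The brown mill at top (330,277)/side (349,285) is the target, and the blue one at (440,275) is the look-alike. The big wedge is at (443,348)/(443,360), and the small one at (510,410)/(495,425). The crop confirms the brown mill, and shows the big wedge with its heel towards the camera. Next I'll fit the exact geometry.

```bash
cat > fit.py <<'E'
from h import *
def load():
    A=[];C=[];N=[]
    for i,n in enumerate(("top","side")):
        z=np.load(n+".npz");P=z["P"].reshape(-1,3);c=z["im"].reshape(-1,3).astype(int)
        ok=np.isfinite(P[:,0])&(P[:,2]<0.25);A.append(P[ok]);C.append(c[ok]);N.append(np.full(ok.sum(),i))
    return np.vstack(A),np.vstack(C),np.hstack(N)
def sel(P,x,y,z): return (P[:,0]>x[0])&(P[:,0]<x[1])&(P[:,1]>y[0])&(P[:,1]<y[1])&(P[:,2]>z[0])&(P[:,2]<z[1])
def rect(P): 
    r=cv2.minAreaRect((P[:,:2]*1000).astype(np.float32)); return np.round(r[0],1),np.round(r[1],1),r[2]
E
python3 - <<'E'
from fit import *
P,C,N=load()
for i in(0,1):
    m=N==i
    org=(C[:,2]-C[:,0]>45)&m
    W=P[org&sel(P,(.44,.62),(-.2,0),(-.01,.06))]; print("wedge",len(W),rect(W))
    g=np.linalg.lstsq(np.c_[W[:,:2],np.ones(len(W))],W[:,2],rcond=None)[0]; print(" slope dir toward thin",np.degrees(np.arctan2(-g[1],-g[0])),np.hypot(*g[:2]))
    M=P[m&sel(P,(.46,.60),(.11,.23),(.06,.16))]; t=M[M[:,2]>M[:,2].max()-.012]; print("mill top",M[:,2].max(),len(t),t.mean(0), "head",rect(M[M[:,2]>.105]))
    for nm,x,y,z in(("mustard",(.58,.68),(.22,.32),(.07,.1)),("spice",(.42,.5),(.03,.11),(.09,.12)),("counter",(.5,.6),(-.05,.05),(-.05,.05))):
        Q=P[m&sel(P,x,y,z)]; print(nm,len(Q),Q.mean(0),rect(Q))
    # tray: white points z band; farthest along n
    n=np.array([.76,-.65]); 
    wh=(C.min(1)>150)&m&sel(P,(.25,.62),(.1,.42),(.008,.05))
    T=P[wh]; print("tray",len(T),rect(T),np.percentile(T[:,2],[5,50,95]))
    T=P[m&sel(P,(.25,.62),(.1,.42),(.012,.045))]; 
    th=np.radians(np.arange(30,70,.5)); 
    # line fit of front edge: outermost per bin along e
    e=np.array([.65,.76]);a=T[:,:2]@e;b=T[:,:2]@n
    L=[]
    for k in np.arange(a.min()+.01,a.max()-.01,.01):
        s=(a>=k)&(a<k+.01)&(b<.3)
        if s.sum()>5: j=np.where(s)[0][np.argsort(b[s])[-2]]; L.append(T[j,:2])
    L=np.array(L); vx,vy,x0,y0=cv2.fitLine(L.astype(np.float32),cv2.DIST_HUBER,0,.001,.001).ravel()
    print(" edge dir",np.degrees(np.arctan2(vy,vx)),x0,y0, "ends",a.min(),a.max())
E
```

```text
wedge 448 (array([ 524.2, -101.1]), array([153.2,  39.4]), 48.841888427734375)
 slope dir toward thin 53.61078727398382 0.1951014994459199
mill top 0.13894822880748126 11 [0.53917758 0.1763799  0.13267651] head (array([538.3, 175.9]), array([45.9, 48.8]), 33.515018463134766)
mustard 157 [0.61967969 0.27240282 0.08329868] (array([622.7, 272.9]), array([52.5, 50.5]), 0.5299074649810791)
spice 142 [0.45377958 0.07380206 0.10289679] (array([456.1,  75.1]), array([41.1, 38.2]), 6.995595932006836)
counter 719 [5.49094782e-01 4.47137227e-05 1.31488207e-04] (array([5.499e+02, 1.000e-01]), array([ 99.7, 100. ]), 89.84721374511719)
tray 2160 (array([420. , 275.4]), array([268.9, 174. ]), 50.158443450927734) [0.01449631 0.01987199 0.03065373]
 edge dir 47.440212 0.46604905 0.19077693 ends 0.34127646868628403 0.7194956663404222
wedge 398 (array([ 526.9, -100.8]), array([152.4,  38.9]), 50.01432800292969)
 slope dir toward thin 58.05315418209349 0.13688465133860148
mill top 0.13986075102826 12 [0.54350322 0.17650966 0.13430644] head (array([539.6, 172.6]), array([37.3, 47.5]), 55.94685363769531)
mustard 119 [0.62166023 0.27170877 0.08551116] (array([624.4, 273.7]), array([50.4, 46.8]), 42.491458892822266)
spice 127 [0.45692417 0.07382584 0.10418324] (array([460.3,  76.4]), array([38.8, 41. ]), 89.48213958740234)
counter 555 [ 5.48200330e-01 -1.35887817e-04  3.11055310e-03] (array([5.5e+02, 1.0e-01]), array([100.,  99.]), 0.05902059003710747)
tray 1233 (array([421.7, 276.1]), array([267.4, 174. ]), 49.99146270751953) [0.01823265 0.02234022 0.03205176]
 edge dir 51.617702 0.49115202 0.22103512 ends 0.3446766082752297 0.7196244879916643
```

{"op": "carry_out", "data": {"series": "0.03 -0.05 0.015 -10.5; 0.03 -0.05 0.01 -10.5; 0.03 -0.05 0 -10.5; 0.03 -0.05 0 -10.5; 0.03 -0.05 0 -10.5; 0.03 -0.05 0 -10.5; 0.03 -0.05 0 -10.5; 0.03 -0.05 0 -10.5; 0.03 -0.04 0 -10.5; 0.03 -0.033 0 -10.5; 0.03 0 0 -8", "jaw": 1, "grip_force": 40}}

```text
time: 2.62
tool_pos: [0.5355, 0.1677, 0.2707]
tcp_rot: [2.859, 1.3, 0.001]
wrist_force: [0.9, 0.1, 0.6]
width: 1.001
grip_force: 0.0
```

{"op": "carry_out", "data": {"series": "0.0055 0.008 -0.03 0; 0 0 -0.04 0; 0 0 -0.04 0; 0 0 -0.04 0; 0 0 -0.0335 0; 0 0 0 0"}}

```text
time: 3.38
tool_pos: [0.5372, 0.1774, 0.0837]
tcp_rot: [-2.854, -1.311, 0.011]
wrist_force: [-0.2, -1.1, -0.2]
width: 0.998
grip_force: 0.0
```

{"op": "carry_out", "data": {"series": "0 0 0 0; 0 0 0 0; 0 0 0 0; 0 0 0 0; 0 0 0 0; 0 0 0 0", "jaw": -1, "grip_force": 40}}

```text
time: 4.12
tool_pos: [0.5423, 0.1786, 0.0894]
tcp_rot: [2.853, 1.311, 0.008]
wrist_force: [1.1, -0.6, 6.9]
width: 0.556
grip_force: 41.6
```

{"op": "carry_out", "data": {"series": "0 0 0.01 0; 0 0 0.02 0; 0.01 0 0.02 0; 0.03 0 0 0; 0.04 0 0 0; 0.04 0 0 0; 0.04 0 0 0; 0.03 0 0 0; 0.01 0 0 0; 0 0 0 0; 0 0 0 0"}}

```text
time: 5.5
tool_pos: [0.7385, 0.1784, 0.1364]
tcp_rot: [-2.854, -1.312, 0.003]
wrist_force: [-0.4, 0.2, -2.5]
width: 0.554
grip_force: 41.4
```

```bash
python3 - <<'E'
from h import *
s=bot.read_state();print(s["tool_pos"],s["wrist_force"],s["width"])
im,d,P=cloud("side")
cv2.imwrite("pics/mill.png",cv2.resize(im[120:260,170:350],(720,560),interpolation=2))
E
```

```text
[0.73853512 0.1783812  0.13640746] [-0.41634134  0.22332987 -2.48644016] 0.5543999098816298
```

View pics/mill.png

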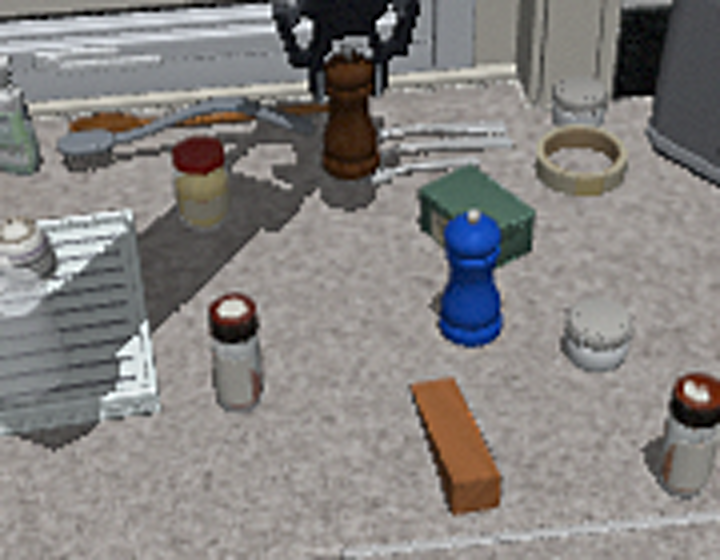

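Mill held upright at (350,120) in the crop; cutlery tips lie close to it at (385,175), so I'll set it down 45 mm nearer to the robot.

{"op": "carry_out", "data": {"series": "-0.015 0 0 0; -0.02 0 0 0; -0.01 0 -0.01 0; 0 0 -0.02 0; 0 0 -0.01 0; 0 0 -0.004 0; 0 0 -0.002 0; 0 0 0 0; 0 0 0 0"}}

```text
time: 6.68
tool_pos: [0.6956, 0.1784, 0.0914]
tcp_rot: [2.854, 1.312, 0.002]
wrist_force: [0.1, 0.9, -1.7]
width: 0.552
grip_force: 41.4
```

{"op": "carry_out", "data": {"series": "0 0 -0.001 0; 0 0 -0.001 0; 0 0 0 0; 0 0 0 0"}}

```text
time: 7.18
tool_pos: [0.6953, 0.1783, 0.0895]
tcp_rot: [2.854, 1.312, 0.001]
wrist_force: [-1.9, -0.9, 2.1]
width: 0.553
grip_force: 41.8
```

{"op": "carry_out", "data": {"series": "0 0 0 0; 0 0 0 0; 0 0 0 0; 0 0 0 0; 0 0 0.02 0; 0 0 0.05 0; 0 0 0.06 0", "jaw": 1}}

```text
time: 8.05
tool_pos: [0.6943, 0.1781, 0.22]
tcp_rot: [-2.854, -1.312, 0.003]
wrist_force: [0.7, -0.3, -0.1]
width: 1.001
grip_force: 0.0
```

{"op": "carry_out", "data": {"series": "-0.02 -0.03 0.01 0; -0.03 -0.05 0 0; -0.03 -0.05 0 0; -0.03 -0.05 0 0; -0.03 -0.05 0 0; -0.03 -0.05 0 0; -0.0323 -0.0373 -0.03 0; 0 0 -0.04 0; 0 0 -0.04 0; 0 0 0 0; 0 0 0 0"}}

```text
time: 9.43
tool_pos: [0.4941, -0.1394, 0.1209]
tcp_rot: [2.853, 1.311, 0.003]
wrist_force: [0.8, 0.0, 0.8]
width: 0.999
grip_force: 0.0
```

```bash
python3 - <<'E'
from h import *
print(bot.read_state()["tool_pos"])
im,d,P=cloud("side")
cv2.imwrite("pics/w.png",cv2.resize(im[120:260,170:350],(720,560),interpolation=2))
E
```

```text
[ 0.49410566 -0.13938053  0.12094033]
```

View pics/w.png

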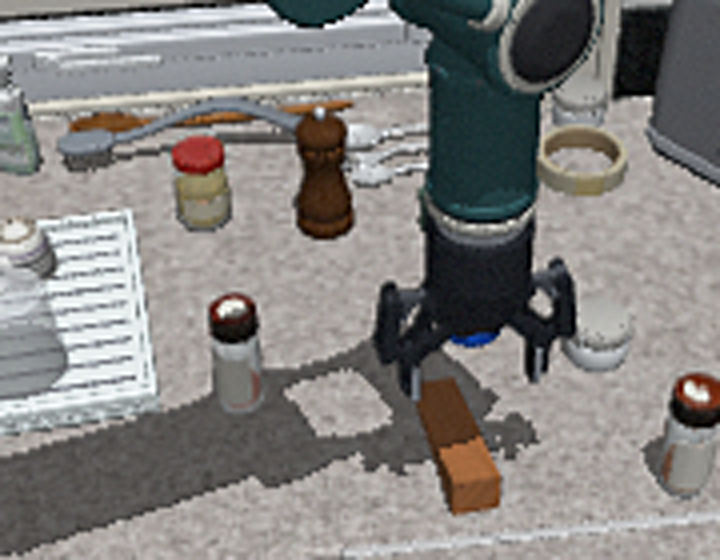

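Mill stands upright at (325,180). The jaws are above the wedge at (465,440), so I'll descend and grip.

{"op": "carry_out", "data": {"series": "0 0 -0.03 0; 0 0 -0.03 0; 0 0 -0.03 0; 0 0 -0.012 0; 0 0 0 0; 0 0 0 0"}}

```text
time: 10.22
tool_pos: [0.4943, -0.1395, 0.0184]
tcp_rot: [2.853, 1.311, 0.003]
wrist_force: [0.1, -0.5, 0.4]
width: 1.0
grip_force: 0.0
```

{"op": "carry_out", "data": {"series": "0 0 0 0; 0 0 0 0; 0 0 0 0; 0 0 0 0; 0 0 0 0; 0 0 0 0; 0 0 0 0", "jaw": -1, "grip_force": 70}}

```text
time: 11.1
tool_pos: [0.4936, -0.1394, 0.0176]
tcp_rot: [2.853, 1.311, 0.002]
wrist_force: [-0.2, -0.5, 5.6]
width: 0.455
grip_force: 71.9
```

{"op": "carry_out", "data": {"series": "0 0 0.01 0; 0 0 0.03 0; 0 0 0.04 0; 0 0 0.05 0; 0 0 0.04 0; 0.01 0.02 0 10; 0.015 0.03 0 10; 0.015 0.03 0 10; 0.015 0.035 0 10; 0.015 0.035 0 10; 0.015 0.035 0 10; 0.015 0.035 0 10; 0.009 0.035 0 10; 0 0.008 0 10.6; 0 0 -0.02 0; 0 0 -0.04 0; 0 0 -0.04 0; 0 0 -0.04 0; 0 0 0 0; 0 0 0 0"}}

```text
time: 13.6
tool_pos: [0.6019, 0.1235, 0.0471]
tcp_rot: [1.078, 2.951, -0.0]
wrist_force: [1.1, -0.0, -1.0]
width: 0.455
grip_force: 71.1
```

```bash
cat > chk.py <<'E'
from fit import *
import sys
s=bot.read_state();print(s["tool_pos"],Rotation.from_rotvec(s["tcp_rot"]).as_matrix()[:,1:].T.round(3).tolist(),s["wrist_force"].round(1))
for n in("top","side"):
    im,d,P=cloud(n); np.savez(n+".npz",im=im,P=P)
im=np.load("side.npz")["im"];cv2.imwrite(sys.argv[1],cv2.resize(im[130:250,160:320],(800,600),interpolation=2))
P,C,N=load(); n=np.array([.766,-.643]);e=np.array([.643,.766]);m0=np.array([.4875,.2197])
for i in(0,1):
    W=P[(N==i)&(C[:,2]-C[:,0]>45)&(C[:,1]>55)&sel(P,(.4,.7),(.0,.3),(.0,.12))]; D=W[:,:2]-m0;u=D@n;v=D@e
    k=(abs(v)<.05)&(u<.25); print("wedge u",np.percentile(u[k],[1,99]).round(3),"v",np.percentile(v[k],[2,98]).round(3),rect(W[k]),k.sum())
    T=P[(N==i)&(C.min(1)>100)&sel(P,(.25,.62),(.1,.42),(.012,.06))]; D=T[:,:2]-m0; k=(D@n>-.03)&(D@n<.02)&(abs(D@e)<.15);print("tray e",np.percentile(D[k]@e,[1,99]).round(3),"u max",np.percentile(D[k]@n,99).round(3),"rim z",np.percentile(T[k,2],[50,95]).round(3))
E
python3 chk.py pics/pre.png
```

```text
[0.60186393 0.12348967 0.04714543] [[0.645, 0.764, -0.0], [0.0, -0.0, -1.0]] [ 1.1 -0.  -1. ]
wedge u [0.028 0.137] v [-0.024  0.015] (array([549.8, 164.9]), array([ 44.8, 113.4]), 47.82237243652344) 345
tray e [-0.133  0.123] u max -0.001 rim z [0.021 0.031]
wedge u [0.03  0.172] v [-0.02   0.016] (array([564.6, 154.9]), array([ 42.6, 145.1]), 47.08263397216797) 175
tray e [-0.13   0.128] u max 0.001 rim z [0.023 0.033]
```

View pics/pre.png

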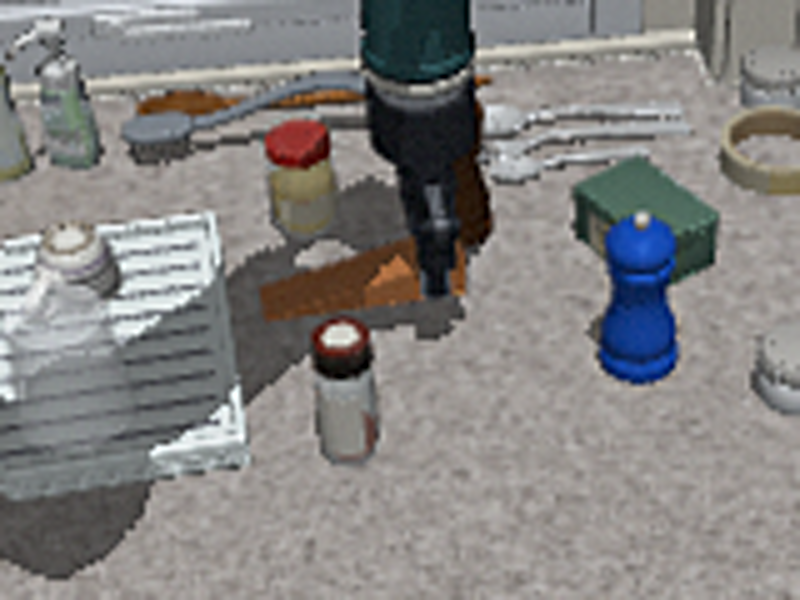

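The wedge is centred (v -0.003, tray centre -0.003), with its thin end 29 mm before the edge. I'll lower it and start the push.

{"op": "carry_out", "data": {"series": "0 0 -0.015 0; 0 0 -0.01 0; 0 0 -0.003 0; 0 0 -0.001 0; 0 0 0 0; -0.0077 0.0064 0 0; -0.0077 0.0064 0 0; -0.0077 0.0064 0 0; -0.0077 0.0064 0 0; -0.0077 0.0064 0 0; 0 0 0 0; 0 0 0 0"}}

```text
time: 15.2
tool_pos: [0.5634, 0.156, 0.0179]
tcp_rot: [1.075, 2.952, 0.0]
wrist_force: [-0.1, 0.1, -0.6]
width: 0.46
grip_force: 71.1
```

{"op": "carry_out", "data": {"series": "-0.0038 0.0032 0 0; -0.0038 0.0032 0 0; -0.0038 0.0032 0 0; -0.0038 0.0032 0 0; -0.0038 0.0032 0 0; -0.0038 0.0032 0 0; 0 0 0 0"}}

```text
time: 16.08
tool_pos: [0.5415, 0.1749, 0.0181]
tcp_rot: [1.075, 2.95, 0.001]
wrist_force: [3.2, -2.8, -3.1]
width: 0.455
grip_force: 70.9
```

{"op": "carry_out", "data": {"series": "-0.0038 0.0032 0 0; -0.0038 0.0032 0 0; -0.0038 0.0032 0 0; -0.0038 0.0032 0 0; 0 0 0 0"}}

```text
time: 16.7
tool_pos: [0.5255, 0.1879, 0.0178]
tcp_rot: [1.075, 2.951, 0.0]
wrist_force: [2.5, -1.5, -3.2]
width: 0.456
grip_force: 70.9
```

{"op": "carry_out", "data": {"series": "-0.0038 0.0032 0 0; -0.0038 0.0032 0 0; 0 0 0 0; 0 0 0 0"}}

```text
time: 17.2
tool_pos: [0.5175, 0.1944, 0.0176]
tcp_rot: [-1.075, -2.952, 0.0]
wrist_force: [3.0, -3.3, -3.9]
width: 0.457
grip_force: 71.2
```

{"op": "carry_out", "data": {"series": "-0.0015 0.0013 0 0; -0.0015 0.0013 0 0; 0 0 0 0; 0 0 0 0"}}

```text
time: 17.7
tool_pos: [0.5174, 0.1946, 0.0179]
tcp_rot: [1.071, 2.947, -0.002]
wrist_force: [13.7, -14.0, -9.8]
width: 0.454
grip_force: 71.3
```

{"op": "carry_out", "data": {"series": "0 0 0 0; 0 0 0 0; 0 0 0 0; 0 0 0 0; 0 0 0 0", "jaw": 1}}

```text
time: 18.32
tool_pos: [0.5145, 0.1972, 0.0179]
tcp_rot: [-1.075, -2.952, -0.0]
wrist_force: [-0.2, -0.4, -0.5]
width: 0.997
grip_force: 0.0
```

{"op": "carry_out", "data": {"series": "0 0 0.02 0; 0 0 0.04 0; 0.0383 -0.0321 0.01 0; 0.0383 -0.0321 0 0; 0 0 0 0"}}

```text
time: 18.95
tool_pos: [0.5942, 0.131, 0.0888]
tcp_rot: [1.079, 2.947, 0.002]
wrist_force: [-0.2, -0.4, -0.2]
width: 1.001
grip_force: 0.0
```

```bash
python3 chk.py pics/post.png
```

```text
[0.5941976  0.13096645 0.08876534] [[0.646, 0.764, 0.002], [0.003, 0.0, -1.0]] [-0.2 -0.4 -0.2]
wedge u [0.006 0.057] v [-0.023  0.012] (array([507.5, 194.6]), array([42.5, 54.9]), 56.669498443603516) 185
tray e [-0.134  0.125] u max -0.002 rim z [0.033 0.044]
wedge u [0.003 0.059] v [-0.021  0.008] (array([508.6, 194.8]), array([35.5, 55.9]), 44.053348541259766) 78
tray e [-0.131  0.127] u max 0.0 rim z [0.035 0.046]
```

View pics/post.png

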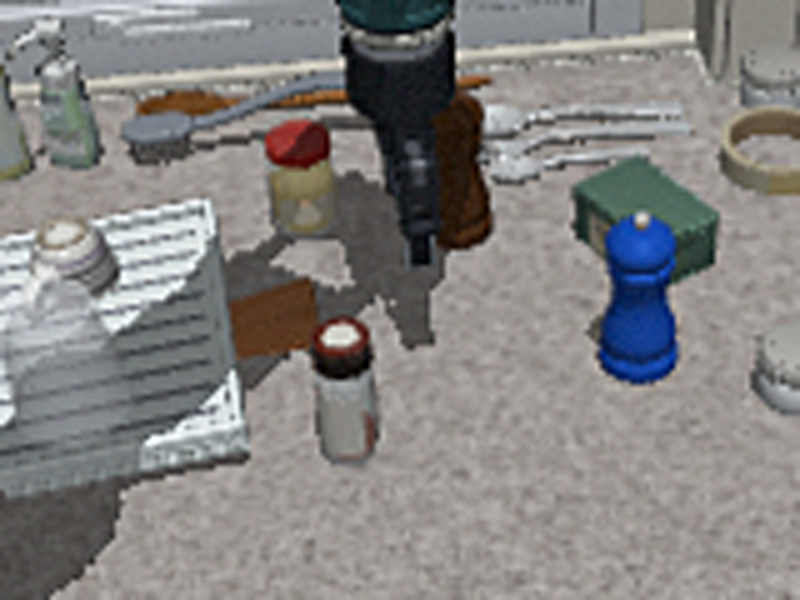

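Tray is raised (rim z 0.031 to 0.045), and the wedge is in, with glass and cup undisturbed. I'll push on the heel with closed fingers to seat it tight.

{"op": "carry_out", "data": {"series": "-0.003 -0.004 0 0; 0 0 -0.01 0; 0 0 -0.02 0; 0 0 -0.02 0; 0 0 -0.017 0; 0 0 0 0; -0.0153 0.0129 0 0; -0.0153 0.0129 0 0; -0.0077 0.0064 0 0; 0 0 0 0; 0 0 0 0", "jaw": -1}}

```text
time: 20.42
tool_pos: [0.5503, 0.1612, 0.0213]
tcp_rot: [1.074, 2.951, 0.001]
wrist_force: [0.1, 0.5, 0.3]
width: -0.003
grip_force: 0.0
```

{"op": "carry_out", "data": {"series": "-0.0038 0.0032 0 0; -0.0038 0.0032 0 0; -0.0023 0.0019 0 0; 0 0 0 0; 0 0 0 0"}}

```text
time: 21.05
tool_pos: [0.5413, 0.1682, 0.0207]
tcp_rot: [1.074, 2.949, -0.001]
wrist_force: [3.8, -5.4, -2.6]
width: 0.001
grip_force: 3.1
```

Contact. Pressing up to about 20 N in small steps.

{"op": "carry_out", "data": {"series": "-0.0015 0.0013 0 0; 0 0 0 0; 0 0 0 0"}}

```text
time: 21.42
tool_pos: [0.5413, 0.1684, 0.0209]
tcp_rot: [1.072, 2.947, -0.001]
wrist_force: [8.6, -9.1, -5.0]
width: 0.001
grip_force: 6.3
```

{"op": "carry_out", "data": {"series": "-0.0012 0.001 0 0; 0 0 0 0; 0 0 0 0"}}

```text
time: 21.8
tool_pos: [0.5413, 0.1685, 0.021]
tcp_rot: [1.07, 2.945, -0.002]
wrist_force: [12.3, -13.6, -7.5]
width: -0.004
grip_force: 8.8
```

{"op": "carry_out", "data": {"series": "-0.0005 0.0004 0 0; 0 0 0 0; 0 0 0 0; 0.004 -0.0034 0 0; 0.0153 -0.0129 0 0; 0.0153 -0.0129 0 0; 0 0 0.03 0; 0 0 0.06 0; 0 0 0.06 0; 0 0 0.05 0; 0.0 -0.05 0 0; 0.0 -0.05 0 0; 0 -0.05 0 0; 0 0 0 0; 0 0 0 0"}}

```text
time: 23.68
tool_pos: [0.5717, -0.0075, 0.2209]
tcp_rot: [-1.077, -2.951, -0.001]
wrist_force: [0.3, -0.1, -0.5]
width: 0.002
grip_force: 0.0
```

```bash
python3 chk.py pics/fin.png
```

```text
[ 0.57174461 -0.0075203   0.22089186] [[0.644, 0.765, 0.001], [0.0, 0.001, -1.0]] [ 0.3 -0.1 -0.5]
wedge u [0.004 0.057] v [-0.024  0.016] (array([508.4, 197.6]), array([42.8, 55.1]), 48.4953498840332) 211
tray e [-0.134  0.123] u max 0.004 rim z [0.033 0.045]
wedge u [0.002 0.055] v [-0.021  0.019] (array([509.2, 200.6]), array([43.4, 56.7]), 55.68402099609375) 108
tray e [-0.131  0.127] u max -0.0 rim z [0.035 0.046]
```

View pics/fin.png

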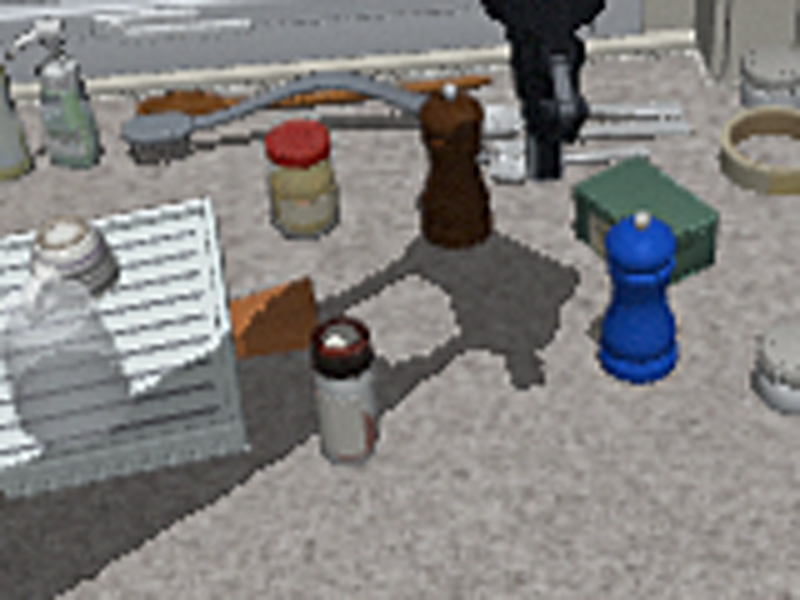

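The wedge is jammed at (270,320) with the tray up, the mill stands clear at (455,170), and everything else is in place. Handing in.

```bash
python3 -c "
from workcell import bot
print(bot.finish_job())"
```

```text
the job is handed in; nothing more can be done
None
```

The job is handed in: the pepper mill stands upright well clear of the tray, and the larger wedge is pushed in until it stopped moving at about 20 N and let go there, with the tray's free edge raised about 14 mm and everything else in view standing where it was.

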